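# Ready the record player for its new belt

### The job

This record player is about to get a new drive belt. With a fingertip, gently push the tonearm off the platter until it is fully home in its rest at the side of the deck; then push on a spoke of the bare platter with a fingertip to turn it until any one of its three windows is centred over the brass motor pulley, and leave it standing there. Push only, do not grip or lift the arm or the platter, and leave the adapter, the tools and everything else as they are.

Things in the scene. Friction and masses are not known exactly. Their poses are not given: they have to be found in the camera images.
- deck: The record player, a beige and black plinth 370 (x) x 440 (y) x 100 mm high, fixed in place. Origin: centre of its underside on the table; x points to its back, y to its left as seen from the robot, z up. The spindle stands at (15, 50) mm in this frame, the tonearm's pivot at (115, -150) mm (back right), the arm rest at (5, -150) mm, the motor pulley at (86, 121) mm.
- platter: Bare cast aluminium platter, 300 mm diameter, 1 kg, with three windows and three spokes. Origin: its centre at its top face, 128 mm above the table; z up, x towards window_1. Spokes are 10 mm thick, undersides 18 mm above the plinth; rim and hub reach deeper. It just sits on its spindle and turns any way without end; about 1 N at a window turns it, and it stops at once when the push stops.
- spindle (a point): Axis of the platter, level with the platter's top face. The steel spindle, 7 mm in diameter, stands 13 mm proud of it.
- window_1 (a point): Centre of one of the three equal windows, level with the platter's top, 100 mm from the spindle: a sector of a ring, 72 to 128 mm from the spindle and 60 degrees wide (30 either side, about 100 mm across here), right through the platter. Between windows are solid spokes, also 60 degrees wide.
- window_2 (a point): Centre of one of the three equal windows, level with the platter's top, 100 mm from the spindle: a sector of a ring, 72 to 128 mm from the spindle and 60 degrees wide (30 either side, about 100 mm across here), right through the platter. Between windows are solid spokes, also 60 degrees wide. 120 degrees counter-clockwise (from above) from window_1.
- window_3 (a point): Centre of one of the three equal windows, level with the platter's top, 100 mm from the spindle: a sector of a ring, 72 to 128 mm from the spindle and 60 degrees wide (30 either side, about 100 mm across here), right through the platter. Between windows are solid spokes, also 60 degrees wide. 120 degrees clockwise from window_1.
- motor_pulley (a point): Top of the brass motor pulley, 20 mm diameter, fixed to the plinth 100 mm from the spindle towards the deck's back left (45 degrees between deck x and y). Its top is 15 mm below the platter's top, so a spoke may hide it. It stands on the centre line of a 36 mm wide dark steel strap whose round end, with a bright screw 195 mm from the spindle, always shows beyond the platter's edge.
- tonearm_swing (a joint): Swing of the tonearm about its upright pivot, rad: 0 is fully home in the rest, the arm pointing along the deck's -x (a stop ends it there); it grows as the headshell swings inward over the platter (clockwise from above), up to 0.95. About 0.1 N at the headshell moves it and it stays where it is left.
- tonearm_pivot (a point): Pivot axis of the tonearm, at the height of the arm tube's axis, 158 mm above the table. The gimbal here is 42 mm wide and reaches 18 mm higher; behind it is a counterweight of 33 mm diameter.
- tonearm: The tonearm: a straight aluminium tube of 10 mm diameter from the pivot to the headshell. Origin on the pivot at the tube's axis; the arm points along its -x, z up, +y the side facing the spindle. In front are a black headshell and under it a red cartridge, 8 mm clear of the platter. It would also tip up (headshell rising) with about 0.4 N.
- headshell (a point): Centre of the black headshell, 220 mm from the pivot; headshell and cartridge together measure 48 mm along the arm, 20 mm across, and reach from 3 mm above this point to 20 mm below it. A thin wire finger-lift sticks out 28 mm on the outer (-y) side.
- adapter: Steel record adapter, a low cone of 38 mm diameter, 18 mm high, loose on the plinth's front left corner. Origin at its underside. Leave alone.
- screwdriver: Small screwdriver with an orange handle, 130 mm long, lying on the plinth's front edge. Leave alone.
- oil_bottle: Little amber oil bottle, 24 mm diameter, 62 mm high, standing on the plinth's right edge, 35 mm outside the arm rest. Origin at its underside. Leave alone.
- cup: White cup, 84 mm diameter, 62 mm high, on the table beside the deck. Leave alone.
- multimeter: Red multimeter, 80 x 160 x 40 mm, lying on the table beside the deck. Leave alone.
- bit_set: Green block of screwdriver bits, 50 x 85 x 66 mm, on the table beside the deck. Leave alone.
- screw_dish: Round steel dish with screws, 104 mm diameter, 22 mm high, on the table beside the deck. Leave alone.

How it is judged:
By the outcome, as a careful person would: the job done as asked, in the order asked, and still so for the second after the job is handed in, with the robot touching nothing.
It also fails if it takes over 51 s, if anything falls off the work surface, if the arm or the gripper's body presses on something with over 40 N, if the wrist force passes 120 N, or if a joint passes its speed limit or range.

### The arm

A 7-joint arm with a two-finger parallel gripper is mounted at the origin on the work surface. World frame = base frame: x ahead of the robot, y to its left, z up, the work surface at z = 0. Lengths are in mm, angles in rad, forces in N, time in s.
With the tool pointing down it reaches from about 400 to 875 mm from the base axis. Payload 4.4 kg.
Tool frame: the origin (TCP) lies at the very end of the fingers, on their centre line; the grasp point (between the pads) lies 19 mm behind it; z points along the fingers, y is the line along which they close (so a half turn about z gives the same grasp; the last joint's range is limited). The gripper opens to 85 mm and grips with 20 to 120 N. Pads are 22 mm wide; open, the fingers measure 114 mm over their backs; the gripper's body (76 mm by 85 mm) begins 54 mm behind the grasp point. The pads swing forward as they close: fully open they stand 13 mm farther back than shut.
Start: joints at [-1.333, 0.628, 0.038, 1.517, -0.027, 0.996, -0.02], TCP at [194.422, 620.256, 231.313] pointing down, gripper open.
Joint ranges: [-3.06, 3.06], [-0.37, 2.12], [-1.25, 1.32], [0.18, 2.47], [-1.1, 4.24], [0.23, 1.98], [-2.94, 2.94]. Speed limits (rad/s): [2.57, 2.57, 3.14, 3.14, 3.14, 3.14, 3.14].

### API

Orientations are given as [roll, pitch, yaw] about the fixed x, y, z axes, in that order (R = Rz(yaw) Ry(pitch) Rx(roll)).
In Python, from cell import status, get_image, ctrl, models gives the robot as it stands.
- The arm moves only by the shell command python3 -m handwheel 'ROWS' [OPENING]. ROWS is JSON, a list of rows, each an object with "delta_pos": the shift along the world's x, y, z in cm, a list of three; "yaw": the turn about the world's z in rad. A call has 1 to 10 rows; each row shifts and turns the commanded pose from where the row before left it; what a row does not reach is not made up. A row lasts 1/12 s, in which the tool goes at most 41.7 mm and 7.16 degrees, less where a joint would pass 70% of its speed; a pose out of reach is approached as far as the arm can. A call is refused whole if a number of a shift passes 4.17 or a number of a turn 0.125, either way. A call with a gripper value outside its range is refused whole. OPENING is the opening, from -1 (shut) to 1 (fully open), set as the call begins (- or left out, the last holds). The fingers move at their own pace and stop on an object; the grip force is fixed at half the most. Time passes only in rows, so rows that do not move let the fingers close. It gives the time, the measured TCP pose, the force, the opening and the grip force at its end, in the units of the state.
- status.read_state(): the state, without advancing time (a new reading comes with each control period).
- get_image(name): name is "scene" or "top"; returns a dict with "color" (400x640x3 uint8, red, green, blue), "z_map" (400x640 float32, mm along the optical axis (not along the pixel's ray), 0 where there is no reading), "fx", "fy", "cx", "cy" (pixels), "position" and "rotation" of the camera in the world. Camera axes: x right, y up, looking along -z (the intrinsics and any distortion apply to the point x, -y, -z); pixel columns grow to the right and rows downward; lengths in mm; the calibration is good to about 2 mm. A picture is of the moment at which its call begins.
- ctrl.finish_job(): hands the job in; it is judged then, once.
Trained networks look in a picture, given as the dict that the camera call returned (one of the last four; its "shot" number tells which), for a name from the list of things; names that differ only in an ending like _2 or _b are one class to them, and where a whole thing is asked for, a point or a joint stands for the part that bears it (a point fixed in the world has none). Each returns a list of dicts, best first, with "score" (0 to 1); they miss things now and then, are a little off and sometimes report something else, mostly with a low value. They report only what shows in the picture. A call takes as long as a camera call.
- models.boxes_of(picture, name): "rect" ([left, top, right, bottom] in pixels, round what is visible of it).
The state is a dict: "clock": time; "qpos": joint angles; "qd": joint speeds; "tau": joint torques, N m; "eef_pos": TCP position; "tool_rot": TCP orientation; "force": force on the tool from outside, world axes, zero at the start; "torque": the same for the moment, N m; "width": finger opening in mm; "gripper_force": force on a finger pad.
Only numpy, scipy, OpenCV 4.12 (cv2) and the standard library are available. Lean on these libraries where they do the work, as an engineer would, in place of code of your own. Each camera call takes 0.05 s, during which the arm holds its last target. There are 200 camera calls.

## Working session

There is one attempt and no reset: what is moved stays moved. The work goes in short steps, Python scripts to look and compute and a shell command to move; the robot and the scene stay as the last step left them, time stands still between calls to the robot, and variables do not carry over. Pictures are saved under pics/ and viewed, at most 10 in all, crops included, and the job is handed in when it is done.

```bash
mkdir -p pics
cat > h.py <<'E'
import numpy as np,cv2
from cell import status,get_image,ctrl,models
def world(p,u,v,z=None):
    # returns world point from depth map, or on plane z
    R=np.array(p["rotation"],float);
    if R.shape!=(3,3):
        from scipy.spatial.transform import Rotation as Ro
        R=Ro.from_euler('xyz',R).as_matrix()
    t=np.array(p["position"],float)
    d=R@np.array([(u-p["cx"])/p["fx"],-(v-p["cy"])/p["fy"],-1.])
    s=p["z_map"][int(round(v)),int(round(u))] if z is None else (z-t[2])/d[2]
    return t+s*d
def save(p,n): cv2.imwrite("pics/"+n+".png",p["color"][:,:,::-1])
E
python3 - <<'E'
from h import *
print(status.read_state())
for n in("top","scene"):
    p=get_image(n);save(p,n+"1");print({k:v for k,v in p.items() if k not in("color","z_map")})
    for m in("platter","spindle","window_1","motor_pulley","tonearm","tonearm_pivot","headshell","deck","oil_bottle","adapter","screwdriver","cup","multimeter","bit_set","screw_dish"):
        print(m,[(np.round(b["rect"]).tolist(),round(b["score"],2)) for b in models.boxes_of(p,m)][:4])
E
```

```text
{'clock': 0.0, 'qpos': array([-1.3327817 ,  0.62933659,  0.03844102,  1.51837288, -0.02700864,
        0.99630834, -0.01999903]), 'qd': array([-1.03449447e-04,  1.62814116e-06, -1.21720832e-03, -1.42988453e-03,
       -1.41998022e-04,  1.52241876e-04, -2.13177289e-04]), 'tau': array([-3.01923328e-04, -5.63393748e+01,  1.22581903e+00, -1.93446708e+01,
        1.08333942e-02,  1.02764368e-02,  1.00062508e-05]), 'eef_pos': array([194.23641421, 619.63921921, 230.39370083]), 'tool_rot': array([-3.13968548e+00,  1.70947961e-05,  2.83777496e+00]), 'force': array([ 0.71603224,  0.71196823, -0.02185844]), 'torque': array([-0.03193783, -0.0409613 , -0.01818563]), 'gripper_force': 0.0, 'width': 85.05967061912055}
{'fx': 422.9606998450443, 'fy': 422.9606998450443, 'cx': 319.2578321153837, 'cy': 202.68070545955806, 'position': array([ 479.23293154,   17.1653944 , 1327.2440012 ]), 'rotation': array([ 0.06342316, -0.0195223 , -1.54954982]), 'shot': 1}
platter [([239.0, 129.0, 343.0, 233.0], 0.74), ([302.0, 128.0, 388.0, 207.0], 0.55)]
spindle [([230.0, 118.0, 385.0, 251.0], 0.55)]
window_1 [([238.0
[... 994 characters left out ...]
6)]
motor_pulley [([216.0, 144.0, 408.0, 310.0], 0.6)]
tonearm [([216.0, 185.0, 332.0, 218.0], 0.68)]
tonearm_pivot [([213.0, 146.0, 406.0, 310.0], 0.87), ([247.0, 175.0, 259.0, 191.0], 0.44)]
headshell [([211.0, 186.0, 332.0, 220.0], 0.7), ([273.0, 174.0, 380.0, 272.0], 0.28), ([211.0, 144.0, 407.0, 310.0], 0.22)]
deck [([212.0, 148.0, 409.0, 312.0], 0.59)]
oil_bottle [([246.0, 178.0, 256.0, 190.0], 0.48)]
adapter []
screwdriver [([328.0, 162.0, 349.0, 177.0], 0.53), ([212.0, 147.0, 407.0, 311.0], 0.52)]
cup [([169.0, 154.0, 199.0, 183.0], 0.64)]
multimeter [([437.0, 220.0, 499.0, 267.0], 0.92)]
bit_set [([198.0, 121.0, 223.0, 149.0], 0.96)]
screw_dish [([440.0, 273.0, 482.0, 309.0], 0.57)]
```

Run:
```python
import cv2
a=cv2.imread("pics/top1.png")[112:262,222:400];cv2.imwrite("pics/c1.png",cv2.resize(a,None,fx=4,fy=4,interpolation=cv2.INTER_CUBIC))
```

```text
(no output)
```

View pics/c1.png

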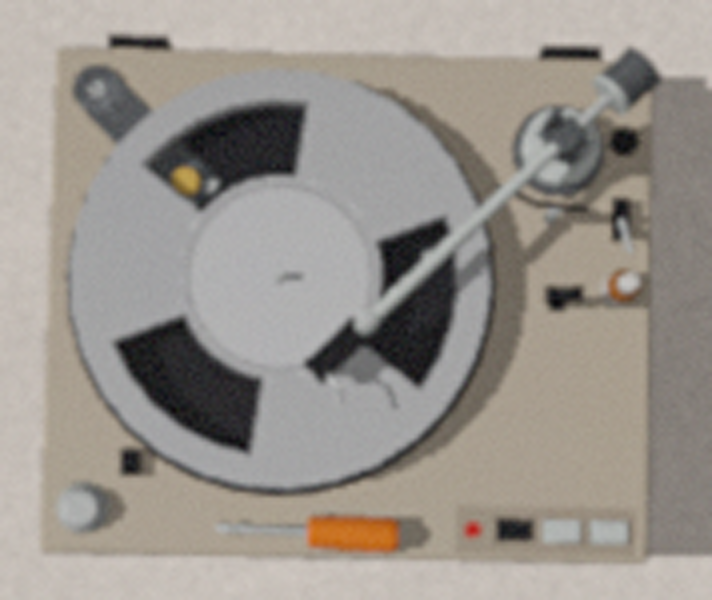

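View pics/scene1.png

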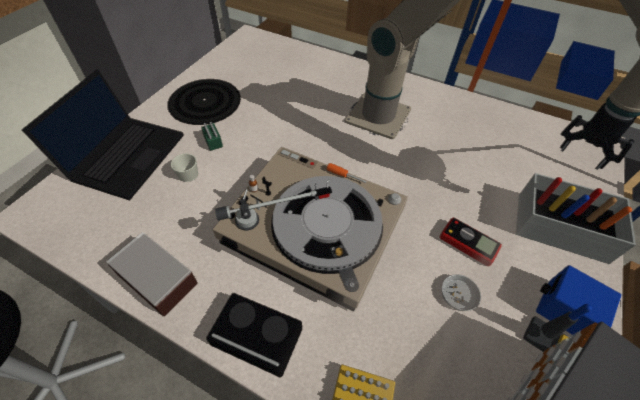

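```bash
cat >> h.py <<'E'
def crop(u,v): return 222+(u+.5)/4-.5,112+(v+.5)/4-.5
def windows(p,c,zt=128):
    # dark profile around c on plane zt, radius 85..118; returns rising/falling angles deg (world)
    g=cv2.cvtColor(p["color"],cv2.COLOR_RGB2GRAY).astype(np.float32)
    from scipy.spatial.transform import Rotation as Ro
    R=Ro.from_euler('xyz',p["rotation"]).as_matrix();t=p["position"]
    a=np.radians(np.arange(-180,180,1.));r=np.array([85,90,95,100,105,110,115,120.])
    X=np.stack([c[0]+r[:,None]*np.cos(a),c[1]+r[:,None]*np.sin(a),np.full((len(r),len(a)),zt)],-1)
    q=(X-t)@R
    u=(p["cx"]-p["fx"]*q[...,0]/q[...,2]).astype(np.float32);v=(p["cy"]+p["fy"]*q[...,1]/q[...,2]).astype(np.float32)
    m=np.median(cv2.remap(g,u,v,cv2.INTER_LINEAR),0)
    d=m<95
    return m,[(int(i)-180,'in' if d[i] else 'out') for i in range(360) if d[i]!=d[i-1]]
E
python3 - <<'E'
from h import *
p=get_image("top")
W=lambda u,v,z=None:world(p,*crop(u,v),z)
c=W(280.5,280,128)
print("spindle",c.round(1),"tip",W(285,277,140).round(1))
for n,u,v,z in(("screw",97,88,104),("pulley",186,180,113),("pivot",562,142,176),("tube end",365,325,158),("headshell",365,367,159),("bottle",628,282,162),("TL",58,48,100),("BL",43,552,100),("BR",648,560,100),("redlift",385,390,158)):
    print(n,W(u,v,z).round(1),W(u,v).round(1))
m,e=windows(p,c);print(e);print(m[::6].astype(int))
for r in((68,280),(493,280),(280,68),(280,492)):print(W(*r,128).round(1))
E
```

```text
spindle [614.2  75.  128. ] tip [615.   71.3 140. ]
screw [754.5 213.4 104. ] [754.1 213.1 105.8]
pulley [686.9 145.7 113. ] [687.3 146.  110.3]
pivot [ 708.9 -118.6  176. ] [ 711.1 -120.   164.7]
tube end [580.8  14.2 158. ] [580.1  14.2 166.9]
headshell [551.6  13.6 159. ] [553.4  13.5 130. ]
bottle [ 614.6 -167.7  162. ] [ 614.6 -167.7  161.7]
TL [784.4 243.5 100. ] [785.5 244.3  95.6]
BL [416.8 241.9 100. ] [4.117e+02 2.601e+02 3.000e-01]
BR [ 419.9 -194.5  100. ] [ 415.  -212.    -1.6]
redlift [536.   -0.6 158. ] [537.5  -1.1 126.6]
[(-126, 'in'), (-81, 'out'), (-78, 'in'), (-67, 'out'), (-6, 'in'), (43, 'out'), (47, 'in'), (50, 'out'), (112, 'in'), (171, 'out')]
[164 164 163 163 164 163 163 157 160  71  31  27  33  39  40  62  83  94
  28 135 161 161 161 160 161 161 160 161 161  84  37  35  35  36  36  35
  63  93  79 160 161 161 161 161 162 162 162 162 163  32  34  31  35  37
  40  40  39  41  40 163]
[610.6 225.6 128. ]
[617.7 -76.5 128. ]
[767.   79.2 128. ]
[463.7  71.5 128. ]
```

```bash
python3 -m handwheel '[{"delta_pos":[1.4,-2,0],"yaw":-0.0166},{"delta_pos":[1.4,-2,0],"yaw":-0.0166},{"delta_pos":[1.4,-2,0],"yaw":-0.0166},{"delta_pos":[1.4,-2,0],"yaw":-0.0166},{"delta_pos":[1.4,-2,0],"yaw":-0.0166},{"delta_pos":[1.4,-2,0],"yaw":-0.0166},{"delta_pos":[1.4,-2,0],"yaw":-0.0166},{"delta_pos":[1.4,-2,0],"yaw":-0.0166},{"delta_pos":[1.4,-2,0],"yaw":-0.0166},{"delta_pos":[1.4,-2,0],"yaw":-0.0166}]' -1
python3 -m handwheel '[{"delta_pos":[1.4,-2,0],"yaw":-0.0166},{"delta_pos":[1.4,-2,0],"yaw":-0.0166},{"delta_pos":[1.4,-2,0],"yaw":-0.0166},{"delta_pos":[1.4,-2,0],"yaw":-0.0166},{"delta_pos":[1.4,-2,0],"yaw":-0.0166},{"delta_pos":[1.4,-2,0],"yaw":-0.0166},{"delta_pos":[1.4,-2,0],"yaw":-0.0166},{"delta_pos":[1.4,-2,0],"yaw":-0.0166},{"delta_pos":[1.4,-2,0],"yaw":-0.0166},{"delta_pos":[1.4,-2,0],"yaw":-0.0166}]'
python3 -m handwheel '[{"delta_pos":[1.4,-1.8,0],"yaw":-0.0166},{"delta_pos":[1.4,-1.8,0],"yaw":-0.0166},{"delta_pos":[1.4,-1.8,0],"yaw":-0.0166},{"delta_pos":[1.4,-1.8,0],"yaw":-0.0166},{"delta_pos":[1.4,-1.8,0],"yaw":-0.0166},{"delta_pos":[1.4,-1.8,0],"yaw":-0.0166},{"delta_pos":[1.4,-1.8,0],"yaw":-0.0166},{"delta_pos":[1.4,-1.8,0],"yaw":-0.0166},{"delta_pos":[1.4,-1.8,0],"yaw":-0.0166},{"delta_pos":[1.4,-1.8,0],"yaw":-0.0166}]'
python3 - <<'E'
from h import *
p=get_image("scene");s=status.read_state();print(s['eef_pos'],s['tool_rot'],s['width'],s['force'])
a=p["color"][130:270,200:400,::-1];cv2.imwrite("pics/s2.png",cv2.resize(a,None,fx=4,fy=4,interpolation=cv2.INTER_CUBIC))
E
```

```text
clock: 2.48
eef_pos: [335.0, 419.3, 231.5]
tool_rot: [3.141, 0.0, 2.671]
force: [0.6, -0.0, 1.1]
width: -0.0
gripper_force: 0.0
clock: 3.32
eef_pos: [475.1, 219.3, 231.5]
tool_rot: [3.141, 0.0, 2.505]
force: [-0.8, 0.3, -0.1]
width: -0.5
gripper_force: 0.0
clock: 4.15
eef_pos: [615.1, 39.4, 231.4]
tool_rot: [3.141, -0.0, 2.339]
force: [0.2, 0.6, -0.1]
width: -0.3
gripper_force: 0.0
[618.02469365  33.55690259 231.5569377 ] [-3.14140272  0.00587185  2.33286132] -0.11182288463524531 [ 4.57306964 -3.8141512   0.68941572]
```

View pics/s2.png

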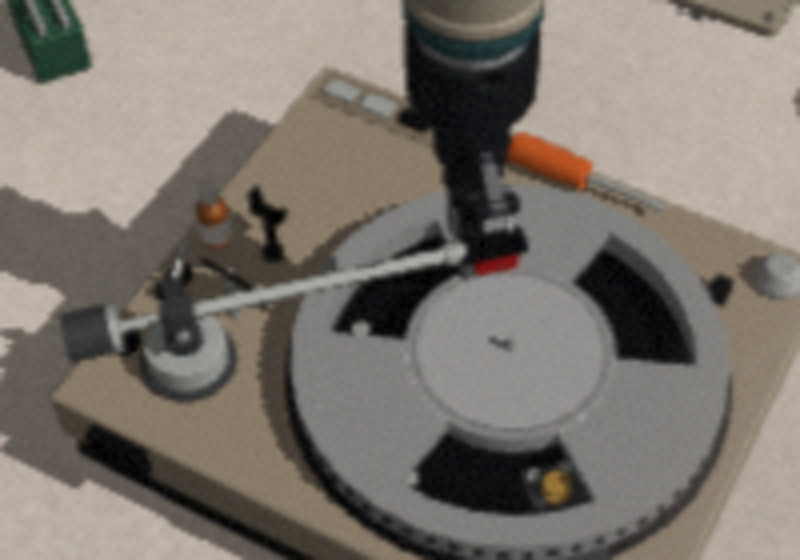

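```bash
python3 -m handwheel '[{"delta_pos":[0,0,-0.7],"yaw":0},{"delta_pos":[0.1,-0.1,-0.9],"yaw":0},{"delta_pos":[0.1,-0.1,-0.9],"yaw":0},{"delta_pos":[0.1,-0.1,-0.9],"yaw":0},{"delta_pos":[0.1,-0.1,-0.9],"yaw":0},{"delta_pos":[0,0,-0.9],"yaw":0},{"delta_pos":[0,0,-0.9],"yaw":0},{"delta_pos":[0,0,-0.9],"yaw":0},{"delta_pos":[0,0,-0.9],"yaw":0},{"delta_pos":[0,0,-0.7],"yaw":0}]'
python3 - <<'E'
from h import *
p=get_image("scene");s=status.read_state();print(s['eef_pos'],s['tool_rot'],s['force'])
a=p["color"][150:250,230:380,::-1];cv2.imwrite("pics/s3.png",cv2.resize(a,None,fx=5,fy=5,interpolation=cv2.INTER_CUBIC))
E
```

```text
clock: 5.03
eef_pos: [618.1, 36.4, 144.1]
tool_rot: [-3.141, -0.001, 2.34]
force: [-0.2, 0.1, -0.1]
width: -0.1
gripper_force: 0.0
[617.24808455  36.29094765 142.9458445 ] [-3.13929637e+00 -1.96369838e-03  2.33987614e+00] [-1.07982442 -0.44861117 -0.97950295]
```

View pics/s3.png

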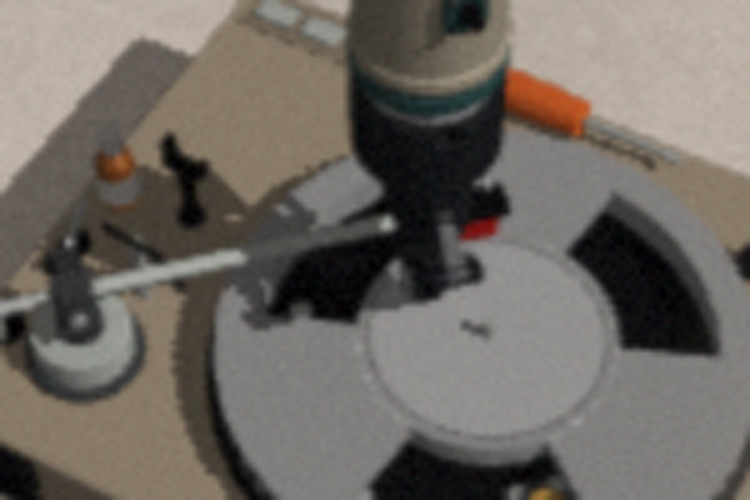

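```bash
python3 -m handwheel '[{"delta_pos":[-0.25,-0.25,0],"yaw":0},{"delta_pos":[-0.25,-0.25,0],"yaw":0},{"delta_pos":[-0.25,-0.25,0],"yaw":0},{"delta_pos":[-0.25,-0.25,0],"yaw":0},{"delta_pos":[-0.25,-0.25,0],"yaw":0},{"delta_pos":[-0.25,-0.25,0],"yaw":0},{"delta_pos":[-0.2,-0.2,0],"yaw":0}]'
python3 -m handwheel '[{"delta_pos":[-0.26,-0.25,0],"yaw":0.02},{"delta_pos":[-0.26,-0.25,0],"yaw":0.02},{"delta_pos":[-0.26,-0.25,0],"yaw":0.02},{"delta_pos":[-0.26,-0.25,0],"yaw":0.02},{"delta_pos":[-0.26,-0.25,0],"yaw":0.02},{"delta_pos":[-0.26,-0.25,0],"yaw":0.02},{"delta_pos":[-0.26,-0.25,0],"yaw":0.02},{"delta_pos":[-0.26,-0.25,0],"yaw":0.02},{"delta_pos":[-0.26,-0.25,0],"yaw":0.02},{"delta_pos":[-0.26,-0.25,0],"yaw":0.02}]'
python3 - <<'E'
from h import *
p=get_image("scene");s=status.read_state();print(s['eef_pos'],s['tool_rot'],s['force'])
a=p["color"][150:250,230:380,::-1];cv2.imwrite("pics/s4.png",cv2.resize(a,None,fx=5,fy=5,interpolation=cv2.INTER_CUBIC))
E
```

```text
clock: 5.67
eef_pos: [601.2, 18.8, 145.6]
tool_rot: [3.141, 0.0, 2.339]
force: [0.3, 0.8, 0.5]
width: -0.2
gripper_force: 0.1
clock: 6.5
eef_pos: [575.2, -6.0, 145.3]
tool_rot: [-3.142, 0.0, 2.542]
force: [-0.5, -0.0, -0.3]
width: 0.2
gripper_force: 0.1
[574.50490342  -6.77661476 145.30546131] [-3.14075012e+00 -4.72101234e-04  2.54167253e+00] [-0.27242662 -0.83148949  0.9057684 ]
```

View pics/s4.png

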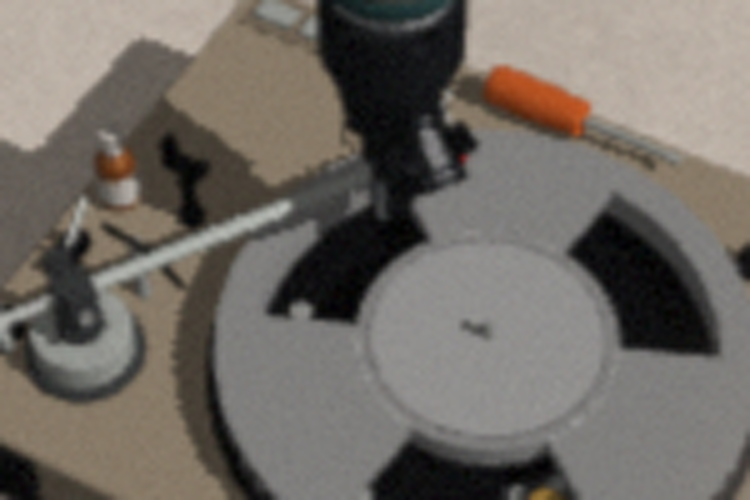

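```bash
python3 -m handwheel '[{"delta_pos":[-0.22,-0.28,0],"yaw":0.02},{"delta_pos":[-0.22,-0.28,0],"yaw":0.02},{"delta_pos":[-0.22,-0.29,0],"yaw":0.02},{"delta_pos":[-0.22,-0.29,0],"yaw":0.02},{"delta_pos":[-0.21,-0.3,0],"yaw":0.02},{"delta_pos":[-0.2,-0.3,0],"yaw":0.02},{"delta_pos":[-0.2,-0.31,0],"yaw":0.02},{"delta_pos":[-0.2,-0.31,0],"yaw":0.02},{"delta_pos":[-0.19,-0.31,0],"yaw":0.02},{"delta_pos":[-0.18,-0.32,0],"yaw":0.02}]'
python3 -m handwheel '[{"delta_pos":[-0.17,-0.33,0],"yaw":0.02},{"delta_pos":[-0.16,-0.33,0],"yaw":0.02},{"delta_pos":[-0.16,-0.33,0],"yaw":0.02},{"delta_pos":[-0.15,-0.33,0],"yaw":0.02},{"delta_pos":[-0.15,-0.33,0],"yaw":0.02},{"delta_pos":[-0.15,-0.33,0],"yaw":0.02},{"delta_pos":[-0.14,-0.33,0],"yaw":0.02},{"delta_pos":[-0.13,-0.33,0],"yaw":0.02},{"delta_pos":[-0.12,-0.34,0],"yaw":0.02},{"delta_pos":[-0.12,-0.34,0],"yaw":0.02}]'
python3 -m handwheel '[{"delta_pos":[-0.1,-0.35,0],"yaw":0.02},{"delta_pos":[-0.1,-0.35,0],"yaw":0.02},{"delta_pos":[-0.09,-0.35,0],"yaw":0.02},{"delta_pos":[-0.08,-0.35,0],"yaw":0.02},{"delta_pos":[-0.07,-0.35,0],"yaw":0.02},{"delta_pos":[-0.07,-0.35,0],"yaw":0.02}]'
python3 - <<'E'
from h import *
p=get_image("scene");s=status.read_state();print(s['eef_pos'],s['tool_rot'],s['force'])
a=p["color"][130:240,210:370,::-1];cv2.imwrite("pics/s5.png",cv2.resize(a,None,fx=5,fy=5,interpolation=cv2.INTER_CUBIC))
E
```

```text
clock: 7.38
eef_pos: [554.7, -36.0, 145.3]
tool_rot: [3.142, 0.0, 2.742]
force: [-1.0, 0.4, 1.0]
width: 0.2
gripper_force: 0.1
clock: 8.22
eef_pos: [540.2, -69.2, 145.3]
tool_rot: [-3.142, 0.0, 2.942]
force: [-0.4, -0.3, 1.0]
width: 0.2
gripper_force: 0.1
clock: 8.72
eef_pos: [535.1, -90.2, 145.3]
tool_rot: [3.142, -0.0, 3.062]
force: [0.7, 1.0, -0.8]
width: -0.0
gripper_force: 0.1
[534.87493414 -91.23427799 145.28359183] [-3.14088443e+00 -2.91815424e-04  3.06145111e+00] [-0.68315162 -0.89628137  0.33751206]
```

View pics/s5.png

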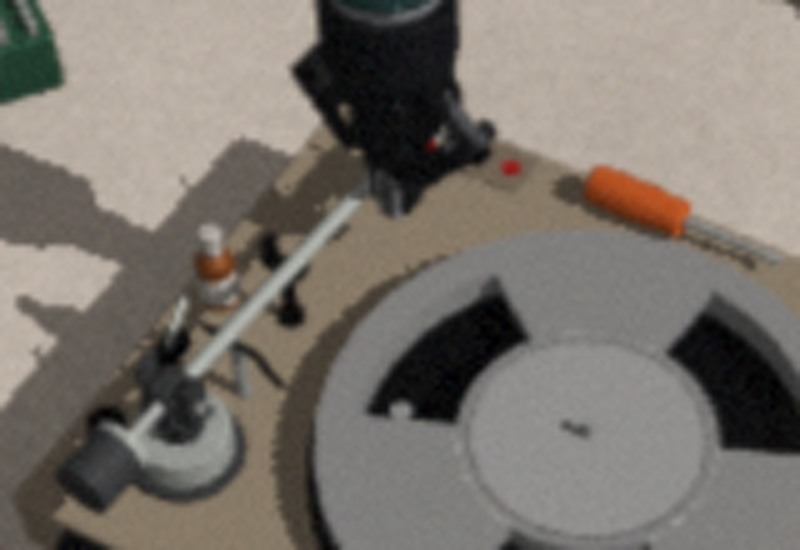

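```bash
python3 -m handwheel '[{"delta_pos":[-0.01,-0.12,0],"yaw":0.008},{"delta_pos":[-0.01,-0.12,0],"yaw":0.008},{"delta_pos":[-0.01,-0.12,0],"yaw":0.008},{"delta_pos":[-0.01,-0.12,0],"yaw":0.008},{"delta_pos":[-0.01,-0.12,0],"yaw":0.008},{"delta_pos":[-0.01,-0.12,0],"yaw":0.008},{"delta_pos":[0,-0.12,0],"yaw":0.008},{"delta_pos":[0,-0.12,0],"yaw":0.008}]'
python3 -m handwheel '[{"delta_pos":[0,-0.06,0],"yaw":0.008},{"delta_pos":[0,-0.06,0],"yaw":0.006},{"delta_pos":[0,-0.06,0],"yaw":0}]'
python3 -m handwheel '[{"delta_pos":[0,-0.06,0],"yaw":0},{"delta_pos":[0,-0.06,0],"yaw":0}]'
python3 - <<'E'
from h import *
f=[]
for i in range(4):
    p=get_image("scene");f.append(status.read_state()['force'])
print(np.mean(f,0))
a=p["color"][130:240,210:370,::-1];cv2.imwrite("pics/s6.png",cv2.resize(a,None,fx=5,fy=5,interpolation=cv2.INTER_CUBIC))
E
```

```text
clock: 9.43
eef_pos: [534.6, -99.5, 145.3]
tool_rot: [-3.142, -0.0, 3.125]
force: [-0.8, 0.1, 0.1]
width: 0.0
gripper_force: 0.1
clock: 9.68
eef_pos: [534.6, -101.3, 145.3]
tool_rot: [3.142, -0.0, 3.138]
force: [-0.6, -0.3, 0.2]
width: 0.2
gripper_force: 0.1
clock: 9.85
eef_pos: [534.6, -102.5, 145.3]
tool_rot: [3.142, -0.0, 3.138]
force: [-1.0, 0.4, 0.7]
width: -0.3
gripper_force: 0.1
[-0.3989094   0.14430401  0.10434775]
```

View pics/s6.png

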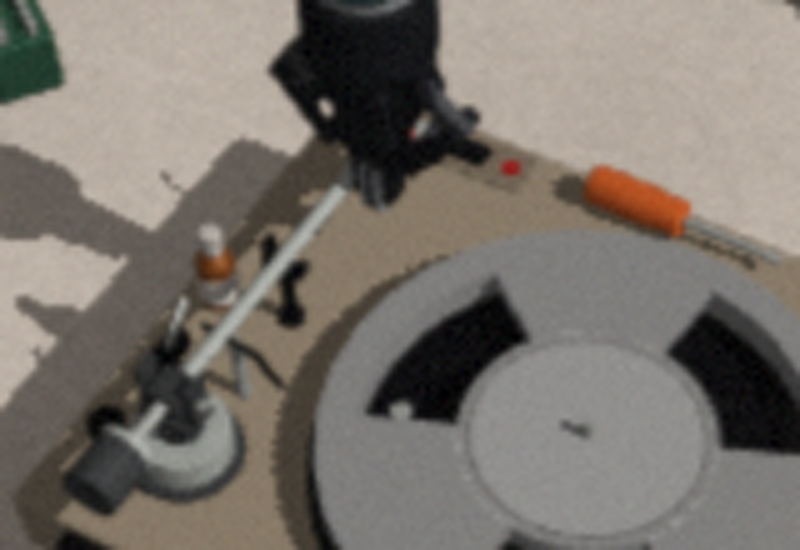

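```bash
python3 -m handwheel '[{"delta_pos":[0,-0.07,0],"yaw":0},{"delta_pos":[0,-0.07,0],"yaw":0},{"delta_pos":[0,-0.07,0],"yaw":0}]' | grep -E "eef|force: \["
python3 -m handwheel '[{"delta_pos":[0,-0.07,0],"yaw":0},{"delta_pos":[0,-0.07,0],"yaw":0}]' | grep -E "eef|force: \["
python3 -m handwheel '[{"delta_pos":[0,-0.07,0],"yaw":0},{"delta_pos":[0,-0.07,0],"yaw":0}]' | grep -E "eef|force: \["
cat > f.py <<'E'
from h import *
f=[]
for i in range(4):
    p=get_image("top");f.append(status.read_state()['force'])
print(np.mean(f,0),status.read_state()['eef_pos'],status.read_state()['clock'])
E
python3 f.py
```

```text
eef_pos: [534.6, -104.6, 145.3]
force: [0.5, 0.7, -0.4]
eef_pos: [534.6, -105.8, 145.3]
force: [-0.8, 1.5, -0.2]
eef_pos: [534.6, -106.7, 145.3]
force: [-0.3, 1.3, 1.3]
[ 0.28765486  2.37005972 -0.23864715] [ 534.58004853 -106.79440893  145.27415529] 10.8333
```

```bash
python3 -m handwheel '[{"delta_pos":[0,-0.05,0],"yaw":0},{"delta_pos":[0,-0.05,0],"yaw":0}]' | grep -E "eef|force: \["
python3 f.py
python3 -m handwheel '[{"delta_pos":[0,0.1,0],"yaw":0},{"delta_pos":[0,0.2,0],"yaw":0},{"delta_pos":[0,0.5,0],"yaw":0},{"delta_pos":[0,1,0],"yaw":0},{"delta_pos":[0,1,0],"yaw":0},{"delta_pos":[0,0.8,0.8],"yaw":0},{"delta_pos":[0,0.8,1.5],"yaw":0},{"delta_pos":[0,0.5,2],"yaw":0},{"delta_pos":[0,0.5,2],"yaw":0},{"delta_pos":[0,0.5,2],"yaw":0}]'
python3 - <<'E'
from h import *
p=get_image("scene")
a=p["color"][130:240,210:370,::-1];a=cv2.resize(a,None,fx=3.5,fy=3.5,interpolation=cv2.INTER_CUBIC)
q=get_image("top");b=cv2.resize(q["color"][118:268,330:400,::-1],None,fx=385/150,fy=385/150,interpolation=cv2.INTER_CUBIC)
cv2.imwrite("pics/s7.png",np.hstack([a,b]))
E
```

```text
eef_pos: [534.5, -107.8, 145.3]
force: [-0.5, 4.2, -0.5]
[0.26626587 4.35164523 0.48188645] [ 534.57989311 -107.86811077  145.28331838] 11.2
clock: 12.03
eef_pos: [534.6, -48.2, 229.8]
tool_rot: [-3.141, 0.0, 3.139]
force: [0.5, -0.0, -0.1]
width: 0.1
gripper_force: 0.0
```

View pics/s7.png

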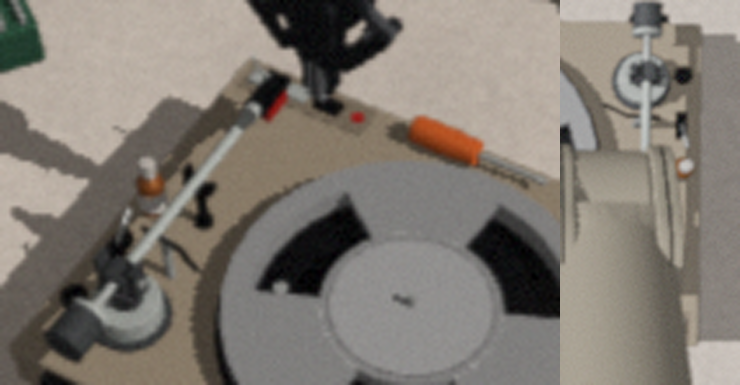

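```bash
python3 -m handwheel '[{"delta_pos":[0.4,0.1,0],"yaw":0},{"delta_pos":[0.8,0.2,0],"yaw":0},{"delta_pos":[0.9,0.3,0],"yaw":0},{"delta_pos":[0.9,0.3,0],"yaw":0},{"delta_pos":[1,0.3,0],"yaw":0},{"delta_pos":[1,0.3,0],"yaw":0},{"delta_pos":[0.9,0.3,0],"yaw":0},{"delta_pos":[0.8,0.2,0],"yaw":0},{"delta_pos":[0.7,0.2,0],"yaw":0},{"delta_pos":[0.3,0.1,0],"yaw":0}]'
python3 - <<'E'
from h import *
p=get_image("scene");print(status.read_state()['qpos'].round(2))
g=cv2.cvtColor(p["color"],cv2.COLOR_RGB2GRAY).astype(float)
P=[]
for v in range(168,200):
    u0=210+(140+(255-(v-130)*3.5)*(102/133))/3.5
    us=np.arange(int(u0)-5,int(u0)+6);w=np.clip(g[v,us]-150,0,None)
    if w.sum()>30:P.append(world(p,(us*w).sum()/w.sum(),v,160)[:2])
P=np.array(P);k=np.polyfit(P[:,0],P[:,1],1);r=P[:,1]-np.polyval(k,P[:,0])
g2=abs(r)<2;k=np.polyfit(P[g2,0],P[g2,1],1)
print(len(P),g2.sum(),P[0],P[-1],"slope",k,r.round(1))
for m in("headshell","tonearm"):print(m,[(np.round(b["rect"]).tolist(),round(b["score"],2)) for b in models.boxes_of(p,m)][:2])
E
```

```text
clock: 12.97
eef_pos: [612.7, -25.9, 227.9]
tool_rot: [3.141, 0.0, 3.138]
force: [0.2, 0.3, 0.1]
width: -0.3
gripper_force: 0.0
[ 0.04  0.58 -0.07  1.63  0.05  0.94  1.52]
24 24 [ 554.43943028 -121.87211325] [ 683.72921557 -121.59313624] slope [-1.22729018e-03 -1.20806865e+02] [-0.4 -0.1  0.4  0.2 -0.1 -0.3 -0.1  0.4  0.2  0.1  0.  -0.3 -0.3 -0.6
  0.2  0.   0.  -0.1 -0.1  0.4  0.2  0.  -0.1  0.1]
headshell [([220.0, 156.0, 282.0, 236.0], 0.8), ([269.0, 175.0, 382.0, 269.0], 0.27)]
tonearm [([221.0, 158.0, 284.0, 234.0], 0.6)]
```

```bash
python3 -m handwheel '[{"delta_pos":[0,0,-0.8],"yaw":0},{"delta_pos":[0,0,-1.5],"yaw":0},{"delta_pos":[0,0,-1.6],"yaw":0},{"delta_pos":[0,0,-1.6],"yaw":0},{"delta_pos":[0,0,-1.5],"yaw":0},{"delta_pos":[0,0,-1.2],"yaw":0},{"delta_pos":[0,0,-1.1],"yaw":0},{"delta_pos":[0,0,-0.9],"yaw":0},{"delta_pos":[0,0,-0.8],"yaw":0},{"delta_pos":[0,0,-0.5],"yaw":0}]'
python3 - <<'E'
from h import *
p=get_image("scene");s=status.read_state();print(s['eef_pos'],s['force'])
for c in ((614.4,74.7),):
    print(windows(p,c)[1])
a=p["color"][140:280,210:400,::-1];cv2.imwrite("pics/s8.png",cv2.resize(a,None,fx=4,fy=4,interpolation=cv2.INTER_CUBIC))
E
```

```text
clock: 13.95
eef_pos: [611.4, -26.4, 112.4]
tool_rot: [-3.142, -0.001, 3.138]
force: [0.1, -0.0, 0.5]
width: 0.1
gripper_force: 0.0
[610.94935625 -26.34020271 111.81230244] [ 0.10524408  0.42765314 -0.90999703]
[(-130, 'in'), (-65, 'out'), (-5, 'in'), (52, 'out'), (110, 'in'), (170, 'out')]
```

View pics/s8.png

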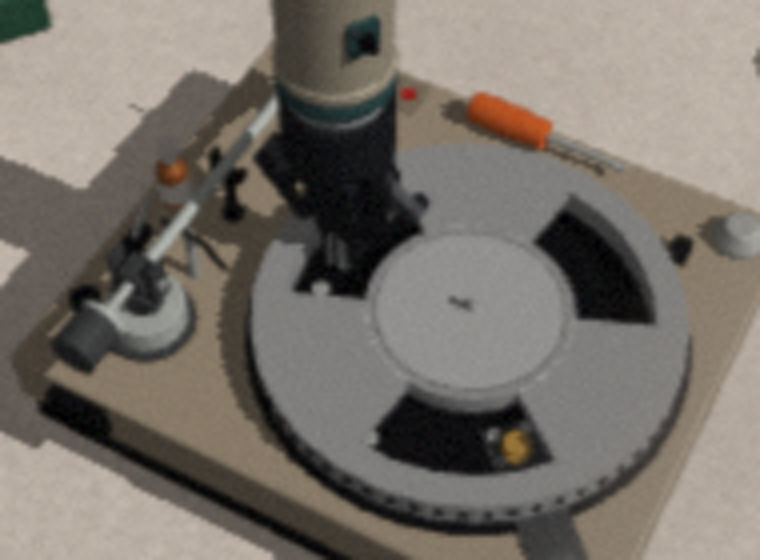

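```bash
python3 -m handwheel '[{"delta_pos":[0.35,0,0],"yaw":0.035},{"delta_pos":[0.35,0.01,0],"yaw":0.035},{"delta_pos":[0.35,0.02,0],"yaw":0.035},{"delta_pos":[0.35,0.03,0],"yaw":0.035},{"delta_pos":[0.35,0.04,0],"yaw":0.035},{"delta_pos":[0.35,0.05,0],"yaw":0.035},{"delta_pos":[0.34,0.07,0],"yaw":0.035},{"delta_pos":[0.34,0.08,0],"yaw":0.035}]'
python3 -m handwheel '[{"delta_pos":[0.34,0.1,0],"yaw":0.035},{"delta_pos":[0.34,0.11,0],"yaw":0.035},{"delta_pos":[0.33,0.12,0],"yaw":0.035},{"delta_pos":[0.33,0.13,0],"yaw":0.035},{"delta_pos":[0.32,0.14,0],"yaw":0.035},{"delta_pos":[0.32,0.15,0],"yaw":0.035},{"delta_pos":[0.31,0.16,0],"yaw":0.035},{"delta_pos":[0.31,0.17,0],"yaw":0.035}]'
python3 - <<'E'
from h import *
for n in("scene","top"):
    p=get_image(n);print(windows(p,(614.4,74.7))[1])
s=status.read_state();print(s['eef_pos'],s['force'],s['qpos'][-1],s['tool_rot'])
E
```

```text
clock: 14.67
eef_pos: [640.0, -23.4, 113.9]
tool_rot: [-3.141, 0.001, -2.864]
force: [-0.5, -0.2, 0.2]
width: -0.0
gripper_force: 0.0
clock: 15.33
eef_pos: [665.7, -13.5, 113.8]
tool_rot: [-3.14, -0.0, -2.584]
force: [-1.2, -1.9, -0.1]
width: -0.1
gripper_force: 0.5
[(-176, 'out'), (-115, 'in'), (-53, 'out'), (7, 'in'), (64, 'out'), (123, 'in')]
[(-175, 'out'), (8, 'in'), (41, 'out'), (52, 'in'), (64, 'out'), (126, 'in')]
[666.20239974 -12.46442678 113.7756663 ] [-0.56204257 -0.54817455 -0.11123976] 1.9225055490009653 [-3.14104107e+00  1.30197730e-03 -2.58536916e+00]
```

```bash
python3 -m handwheel '[{"delta_pos":[0.24,0.15,0],"yaw":0.028},{"delta_pos":[0.24,0.16,0],"yaw":0.028},{"delta_pos":[0.24,0.16,0],"yaw":0.028},{"delta_pos":[0.23,0.17,0],"yaw":0.028},{"delta_pos":[0.23,0.17,0],"yaw":0.028}]'
cat > m.py <<'E'
from h import *
# subpixel angle: cross-correlate dark profile with 3-fold 60deg square wave, and pulley centre by colour
for n in("scene","top"):
    p=get_image(n);m,e=windows(p,(614.4,74.7));print(n,e)
    A=np.arange(-180,180)
    hsv=cv2.cvtColor(p["color"],cv2.COLOR_RGB2HSV);k=((hsv[...,0]>12)&(hsv[...,0]<32)&(hsv[...,1]>110)&(hsv[...,2]>80)).astype(np.uint8)
    N,l,st,c=cv2.connectedComponentsWithStats(k)
    for i in range(1,N):
        if st[i,4]>6:
            w=world(p,*c[i],113)
            if np.hypot(w[0]-685,w[1]-146)<30: d=w[:2]-(614.4,74.7);print("pulley",w.round(1),st[i,4],np.degrees(np.arctan2(d[1],d[0])).round(1))
print(status.read_state()['clock'])
E
python3 m.py
```

```text
clock: 15.85
eef_pos: [677.6, -4.4, 113.4]
tool_rot: [-3.141, 0.0, -2.443]
force: [-0.1, -1.3, 0.2]
width: 0.1
gripper_force: 0.5
scene [(-167, 'out'), (-113, 'in'), (-44, 'out'), (14, 'in'), (72, 'out'), (131, 'in')]
pulley [691.1 148.3 113. ] 47 43.8
top [(-167, 'out'), (16, 'in'), (40, 'out'), (52, 'in'), (73, 'out'), (134, 'in')]
pulley [686.4 146.4 113. ] 44 44.9
15.95
```

```bash
python3 -m handwheel '[{"delta_pos":[0.04,0.04,0],"yaw":0.005},{"delta_pos":[0.03,0.03,0],"yaw":0.005},{"delta_pos":[0,0,0],"yaw":0},{"delta_pos":[-0.3,-0.2,0],"yaw":0},{"delta_pos":[-0.5,-0.35,0],"yaw":0},{"delta_pos":[-0.4,-0.3,0],"yaw":0},{"delta_pos":[0,0,1],"yaw":0},{"delta_pos":[0,0,2],"yaw":0},{"delta_pos":[0,0,3],"yaw":0},{"delta_pos":[0,0,3],"yaw":0}]'
python3 -m handwheel '[{"delta_pos":[-1,2,1],"yaw":-0.02},{"delta_pos":[-1.5,2.5,1],"yaw":-0.02},{"delta_pos":[-1.5,3,0],"yaw":-0.02},{"delta_pos":[-1.5,3,0],"yaw":-0.02},{"delta_pos":[-1.5,3,0],"yaw":-0.02},{"delta_pos":[-1.5,3,0],"yaw":-0.02},{"delta_pos":[-1.5,3,0],"yaw":-0.02},{"delta_pos":[-1.5,3,0],"yaw":-0.02},{"delta_pos":[-1.5,3,0],"yaw":-0.02},{"delta_pos":[-1.5,3,0],"yaw":-0.02}]'
python3 -m handwheel '[{"delta_pos":[-1.5,3,0],"yaw":-0.02},{"delta_pos":[-1.5,3,0],"yaw":-0.02},{"delta_pos":[-1.5,3,0],"yaw":-0.02},{"delta_pos":[-1.5,3,0],"yaw":-0.02},{"delta_pos":[-1,2,0],"yaw":-0.02},{"delta_pos":[-0.5,1,0],"yaw":0},{"delta_pos":[0,0,0],"yaw":0}]'
python3 m.py
python3 - <<'E'
from h import *
p=get_image("top");a=p["color"][112:262,222:400,::-1];cv2.imwrite("pics/c9.png",cv2.resize(a,None,fx=4,fy=4,interpolation=cv2.INTER_CUBIC))
E
```

```text
clock: 16.78
eef_pos: [665.2, -12.5, 204.4]
tool_rot: [3.141, -0.001, -2.436]
force: [1.1, 0.1, 0.8]
width: -0.3
gripper_force: 0.0
clock: 17.62
eef_pos: [520.2, 274.0, 224.4]
tool_rot: [-3.142, 0.001, -2.637]
force: [-0.1, -0.4, 0.1]
width: 0.1
gripper_force: 0.0
clock: 18.2
eef_pos: [443.9, 425.7, 224.0]
tool_rot: [3.139, 0.001, -2.73]
force: [-0.1, -0.5, -0.1]
width: -0.0
gripper_force: 0.0
scene [(-166, 'out'), (-104, 'in'), (-43, 'out'), (15, 'in'), (73, 'out'), (132, 'in')]
pulley [690.9 148.3 113. ] 46 43.9
top [(-167, 'out'), (-104, 'in'), (-45, 'out'), (16, 'in'), (40, 'out'), (41, 'in'), (42, 'out'), (52, 'in'), (73, 'out'), (134, 'in')]
pulley [686.2 146.  113. ] 44 44.8
18.3
```

View pics/c9.png

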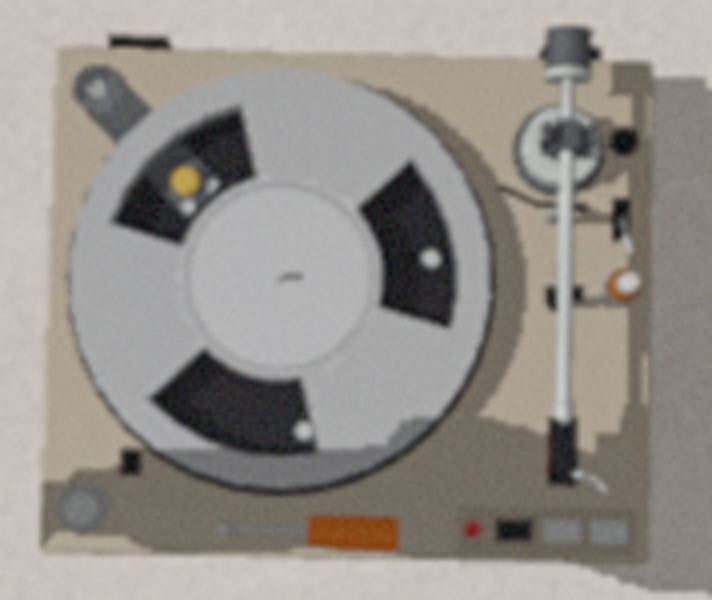

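The picture shows the tonearm lying in its rest, parallel to the deck side (tube at u≈565). The pulley at (184,180) is centred in the back-left window, and everything else is where it was.

```bash
python3 -c "
from cell import ctrl;print(ctrl.finish_job())"
```

```text
the job is handed in; nothing more can be done
None
```

The job is handed in at about 18 s: the tonearm is home against its stop, and one window is centred over the motor pulley to within about 1° by the camera. The robot stands clear and nothing else was moved; no judging result came back.

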